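# Tighten the loose retaining ring of a slit-lamp objective with a two-pin spanner

### The job

The ring that holds the lens in the slit-lamp objective has worked loose. Take the two-pin spanner from its wooden stand, find the ring's two holes with its pins (press only lightly until both pins have dropped well in, and never touch the glass or turn the ring before that), then turn the ring clockwise to its stop and nip it up to about 0.4 N m, without forcing it. Put the spanner back upright in its stand with both pins in the holes, and leave the other things on the desk where they are.

Things in the scene. Friction and masses are not known exactly. Their poses are not given: they have to be found in the camera images.
- objective: Slit-lamp objective, fixed to the desk lens up: black knurled barrel 77 mm across on a 94 mm flange, 60 mm high. Origin: centre of its underside, z up; a short white line high on the barrel marks its +x side. In its top lies the retaining ring, 66 mm outside, 37 mm bore, its flat face 1 mm proud of the rim.
- ring_face (a point): On the objective's axis at the height of the ring's face (60 mm); does not turn with the ring. The ring has two round blind holes across from each other, 7 mm wide, 6 mm deep, each 25.5 mm from this point. Where they point is not measured: at the start their line lies within 0.45 rad of the objective's x axis, to either side; elsewhere the face is flat.
- retaining_ring (a joint): How far the ring is screwed in, rad; grows clockwise seen from above. Starts between 0.1 and 0.5; the stop is at 1.30. The stiff thread takes 0.16 N m to turn and stays where left. At the stop it comes up on a rubber gasket: the torque on the spanner climbs about 0.08 N m per further 0.01 rad and springs back by as much. Pins pressed on the face with over 10 N may drag it round.
- lens: Domed glass lens in the ring's bore, 36 mm across, fixed, its crown 3 mm below the ring's face. Origin as objective. Not to be touched.
- pin_spanner: Two-pin spanner, 110 g, 70 mm tall, in its stand, pins down. Origin midway between the pin tips, z up, x along the bridge. Pins 5 mm thick, 10 mm long (last 2.2 mm tapered to 2.8 mm) at x = +-25.5 mm; bridge 66 x 14 mm, z 10-18; black flat grip z 24-70, 32 mm along x, 12 mm thick along y (pinch there, z 50). Either way round works. Over 25 N on the ring (both pins in all, 0.64 N m) spoils it.
- pin_a (a point): Tip of the pin on the spanner's +x side.
- pin_b (a point): Tip of the pin on the spanner's -x side.
- spanner_stand: Wooden stand fixed to the desk: foot 104 x 54 x 8 mm, on it a block 88 x 38 mm, top 24 mm above the desk, with two holes 10 mm wide, 13 mm deep at x = +-25.5 mm. The spanner's bridge rests on the block, pins in the holes, its origin then 14 mm above the desk. Origin: centre of its underside.
- stand_top (a point): Middle of the stand's top face between its two holes, 24 mm above the desk.
- trial_frame: Trial spectacle frame, loose, 131 x 143 x 47 mm, a bystander.
- contact_case: Contact lens case with two screw caps, loose, 28 x 62 x 16 mm, a bystander.
- drops_bottle: Eye-drop bottle with a cap, standing loose, 25 mm across, 65 mm tall, a bystander.
- screwdriver: Small screwdriver lying loose, 124 mm long, a bystander.
Mind the look-alikes: they are no part of the job. Leave any blue or purple look-alike of the pin_spanner alone.

How it is judged:
By the outcome, as a careful person would: the job done as asked, in the order asked, and still so for the second after the job is handed in, with the robot touching nothing.
It also fails if it takes over 72 s, if anything falls off the work surface, if the arm or the gripper's body presses on something with over 40 N, if the wrist force passes 120 N, or if a joint passes its speed limit or range.

### The arm

A 6-joint arm with a two-finger parallel gripper is mounted at the origin on a cart in front of the work surface, level with it; the furniture and walls round the work are solid. World frame = base frame: x ahead of the robot, y to its left, z up, the work surface at z = 0. Lengths are in mm, angles in rad, forces in N, time in s.
With the tool pointing down it reaches from about 275 to 825 mm from the base axis. Payload 5.2 kg.
Tool frame: the origin (TCP) lies at the very end of the fingers, on their centre line; the grasp point (between the pads) lies 19 mm behind it; z points along the fingers, y is the line along which they close (so a half turn about z gives the same grasp; the last joint's range is limited). The gripper opens to 93 mm and grips with 3 to 60 N. Pads are 15 mm wide; open, the fingers measure 128 mm over their backs; the gripper's body (75 mm by 188 mm) begins 65 mm behind the grasp point.
Start: joints at [1.078, 0.259, 1.535, -0, 1.348, -0.203], TCP at [157.146, 527.077, 218.653] pointing down, gripper open.
Joint ranges: [-3.14, 3.14], [-0.91, 2.08], [0.19, 2.58], [-1.22, 4.36], [0.22, 2.71], [-3.12, 3.12]. Speed limits (rad/s): [2.57, 2.57, 3.14, 3.14, 3.14, 3.14].

### API

Orientations are given as [roll, pitch, yaw] about the fixed x, y, z axes, in that order (R = Rz(yaw) Ry(pitch) Rx(roll)).
In Python, from bench import robot gives the robot as it stands. The module is installed in compiled form; this text tells all that it offers. Calls block until the motion is done:
- robot.move_ptp(position, orientation): joint-space move of the TCP to a pose.
- robot.move_linear(position, ori=None, speed=150, f_stop=None): straight line of the TCP; ori=None keeps the orientation; speed is the mean speed in mm/s. With f_stop (N) it stops when the force on the tool has changed by that much, and returns True; else False.
- robot.move_j(angles): joint-space move.
- robot.move_gripper(opening): opening from 0.0 (shut) to 1.0 (fully open); the grip force is fixed at half the most; returns when the fingers have stopped.
- robot.sleep(seconds).
- robot.inverse_kinematics(position, orientation): joint angles nearest the present ones, or None.
- robot.get_image(name): name is "side" or "top"; returns a dict with "img" (480x640x3 uint8, blue, green, red), "fovy" (degrees; the focal length in pixels is half the picture's height over the tangent of half this angle, whatever the lens; pixels are square), "cx", "cy" (the principal point, pixels), "k1" (the pictures are not rectified: a ray, as slopes to the right and down, at radius r is drawn at 1 + k1 r^2 times it, then the intrinsics apply), "eye" and "orientation" of the camera in the world. Camera axes: x right, y down, z forward; pixel columns grow to the right and rows downward; lengths in mm; the calibration is good to about 2 mm. A picture is of the moment at which its call begins. There is no depth.
A pose or a line that the arm cannot do raises robot.MotionError and nothing moves.
- robot.hand_in(): hands the job in; it is judged then, once.
Readings, each from a call of its own:
- robot.current_t(): time.
- robot.current_qpos(): joint angles.
- robot.current_joint_vel(): joint speeds.
- robot.current_joint_efforts(): joint torques, N m.
- robot.current_tcp_pos(): TCP position.
- robot.current_eef_rot(): TCP orientation.
- robot.current_contact_force(): force on the tool from outside, world axes, zero at the start.
- robot.current_ft_torque(): the same for the moment, N m.
- robot.current_gripper_width(): opening from 0.0 (shut) to 1.0 (fully open).
- robot.current_finger_force(): force on a finger pad.
Only numpy, scipy, OpenCV 4.12 (cv2) and the standard library are available. Lean on these libraries where they do the work, as an engineer would, in place of code of your own. Each camera call takes 0.05 s, during which the arm holds its last target. There are 200 camera calls.

## Working session

There is one attempt and no reset: what is moved stays moved. The work goes in short steps, each a Python script; the robot and the scene stay as the last script left them, time stands still between calls to the robot, and variables do not carry over. Pictures are saved under pics/ and viewed, at most 10 in all, crops included, and the job is handed in when it is done.

```bash
mkdir -p pics
cat > h.py <<'E'
from bench import robot
import numpy as np, cv2
from scipy.spatial.transform import Rotation as R
def snap(n,save=None):
    d=robot.get_image(n)
    if save: cv2.imwrite('pics/'+save,d['img'])
    return d
def cam(d):
    f=240/np.tan(np.radians(d['fovy'])/2)
    return f,R.from_euler('xyz',d['orientation']).as_matrix(),np.array(d['eye'])
def ray(d,u,v):
    f,M,e=cam(d); p=np.array([(u-d['cx'])/f,(v-d['cy'])/f]); q=p.copy()
    for _ in range(30): q=p/(1+d['k1']*(q@q))
    return e,M@np.array([q[0],q[1],1])
def onz(d,u,v,z):
    e,r=ray(d,u,v); return e+r*(z-e[2])/r[2]
def proj(d,P):
    f,M,e=cam(d); c=M.T@(np.array(P)-e); q=c[:2]/c[2]; q=q*(1+d['k1']*(q@q))
    return q*f+[d['cx'],d['cy']]
E
python3 - <<'E'
from h import *
for n in('top','side'):
    d=snap(n,n+'0.png'); print({k:d[k] for k in d if k!='img'})
print(robot.current_t(),robot.current_eef_rot(),robot.current_contact_force())
E
```

```text
{'fovy': 51.38173337368666, 'cx': 315.42554578144245, 'cy': 248.83898204497234, 'k1': -0.04564714345220434, 'eye': array([346.26619963,  69.16059031, 950.7905421 ]), 'orientation': array([-2.94459008, -0.00798323, -1.54770512])}
{'fovy': 49.233555018444186, 'cx': 324.89037589150354, 'cy': 238.83000016710426, 'k1': 0.05055885101981578, 'eye': array([ 216.26757075, -638.39011158,  450.45857345]), 'orientation': array([-2.01759284, -0.00278008, -0.39615751])}
0.1 [-3.13999181e+00 -3.16379948e-04  2.85183060e+00] [ 0.46801064  0.12328839 -0.62172413]
```

View pics/top0.png

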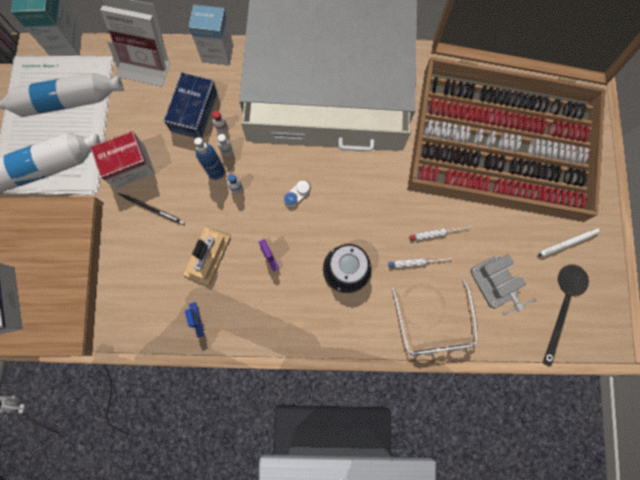

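View pics/side0.png

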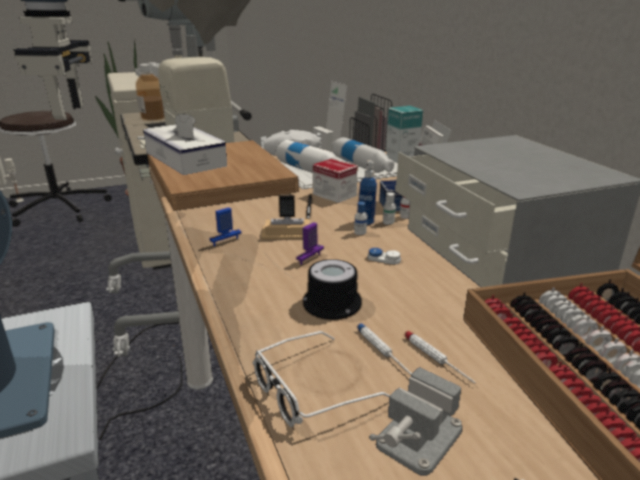

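Top view: the candidates are a black-gripped spanner in the wooden stand (207,255), a blue look-alike (195,318) and a purple one (268,255). I choose the black one in the stand. The objective is at (348,267). Next I take a close crop to check the choice and look at the ring.

Run:
```python
from h import *
t=cv2.imread('pics/top0.png'); s=cv2.imread('pics/side0.png')
c=lambda im,x,y,w,h,W,H:cv2.resize(im[y:y+h,x:x+w],(W,H),interpolation=cv2.INTER_CUBIC)
a=np.hstack([c(t,172,220,70,70,400,400),c(t,313,232,70,70,400,400)])
b=c(s,250,185,120,30,800,200)
cv2.imwrite('pics/crop1.png',np.vstack([a,b]))
```

```text
(no output)
```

View pics/crop1.png

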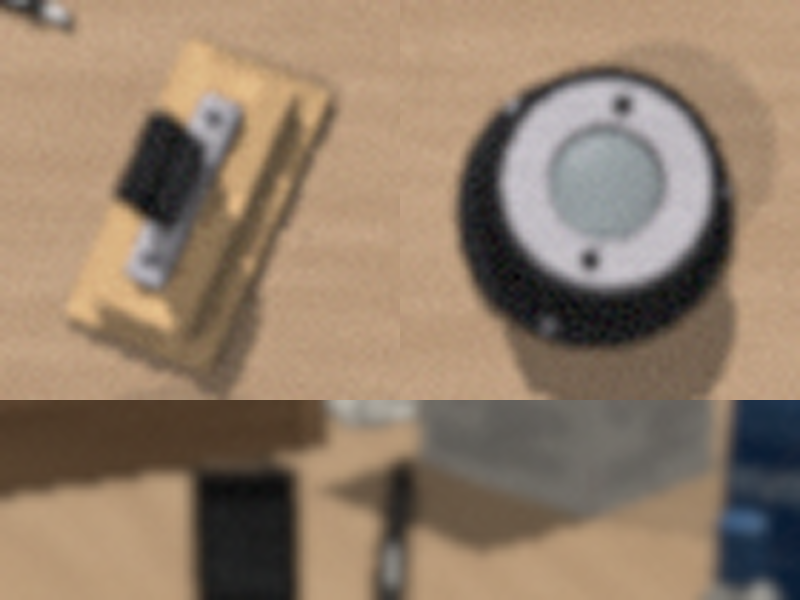

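The crop confirms the black spanner: a grey bridge seated on the stand with a black grip. The ring's holes are at about (351.9,250.2) and (346.3,277.5) in the top view.

```bash
cat >> h.py <<'E'
def avg(n,k=6):
    ds=[robot.get_image(n) for _ in range(k)]; d=ds[0]
    d['img']=np.mean([x['img'] for x in ds],0).astype(np.uint8); return d
def up(d,x,y,w,h,s=8):
    return cv2.resize(d['img'][y:y+h,x:x+w],None,fx=s,fy=s,interpolation=cv2.INTER_CUBIC)
def blobs(m,x,y,amin,s=8):
    """contours of mask m (upscaled crop at x,y) -> list of (area px, contour in full-image px)"""
    cs,_=cv2.findContours(m.astype(np.uint8),cv2.RETR_EXTERNAL,cv2.CHAIN_APPROX_NONE)
    o=[(cv2.contourArea(c)/s/s,(c[:,0].astype(float)+.5)/s-.5+[x,y]) for c in cs]
    return sorted([b for b in o if b[0]>amin],key=lambda b:-b[0])
def rays_rect(d,c,z):
    """min-area rectangle of a contour cast onto plane z: centre, long side, short side, yaw"""
    P=np.array([onz(d,u,v,z)[:2] for u,v in c]); (cx,cy),_,_=r=cv2.minAreaRect(P.astype(np.float32))
    b=cv2.boxPoints(r); e=max(b[1]-b[0],b[2]-b[1],key=np.linalg.norm); L=sorted(r[1])
    return np.array([cx,cy]),L[1],L[0],np.arctan2(e[1],e[0])%np.pi
E
python3 - <<'E'
from h import *
d=avg('top'); np.save('top.npy',d,allow_pickle=True)
# ring
x,y=313,232; u=up(d,x,y,70,70).astype(int); g=u.mean(2); sat=u.max(2)-u.min(2)
A,c=blobs((g>125)&(sat<40),x,y,50)[0]
P=np.array([onz(d,a,b,60)[:2] for a,b in cv2.convexHull(c.astype(np.float32))[:,0]],np.float32)
print('ring',A,cv2.fitEllipse(P)); rc=np.array(cv2.fitEllipse(P)[0])
yy,xx=np.mgrid[:u.shape[0],:u.shape[1]]
W=np.array([[onz(d,(j+.5)/8-.5+x,(i+.5)/8-.5+y,60)[:2] for j in range(560)] for i in range(560)])
r=np.hypot(*(W-rc).transpose(2,0,1)); m=(r>20.5)&(r<30.5)&(g<105)
for A,c in blobs(m,x,y,1)[:3]:
    q=onz(d,*c.mean(0),60)[:2]; print('hole',A,q,np.linalg.norm(q-rc),np.arctan2(*(q-rc)[::-1]))
# spanner
x,y=172,220; u=up(d,x,y,70,70).astype(int); g=u.mean(2); sat=u.max(2)-u.min(2)
for A,c in blobs((sat<32)&(g>90),x,y,20)[:2]: print('bridge',A,rays_rect(d,c,32))
for A,c in blobs(g<60,x,y,20)[:2]: print('grip',A,rays_rect(d,c,84),c.min(0),c.max(0))
wood=(sat>70)&(g>135)
for A,c in blobs(wood,x,y,20)[:2]: print('wood',A,rays_rect(d,c,24))
cv2.imwrite('pics/m.png',np.hstack([((sat<32)&(g>90))*255,(g<60)*255,m[:560]*255]).astype(np.uint8)[::2,::2][:, :800])
E
```

```text
ring 1032.6484375 ((498.6029357910156, 5.333407878875732), (66.43620300292969, 66.59408569335938), 79.74623107910156)
hole 3.8671875 [5.23691003e+02 4.53188764e-01] 25.558319067751135 -0.1921242069845222
hole 3.4921875 [473.62859377  10.16663627] 25.437725055768137 2.950428079544832
bridge 80.3046875 (array([496.77059937, 282.01608276]), 25.671619415283203, 16.31012535095215, np.float32(2.8587003))
bridge 76.625 (array([536.03167725, 268.66644287]), 25.047618865966797, 17.804119110107422, np.float32(2.7566347))
grip 165.4296875 (array([513.00915527, 270.21466064]), 30.455732345581055, 21.331905364990234, np.float32(2.74266)) [192.8125 240.1875] [206.5625 259.0625]
wood 279.2265625 (array([539.00500488, 264.49517822]), 52.14836502075195, 49.98408126831055, np.float32(1.1810173))
wood 174.8984375 (array([489.05029297, 291.2310791 ]), 39.456642150878906, 35.99435806274414, np.float32(2.7963443))
```

View pics/m.png

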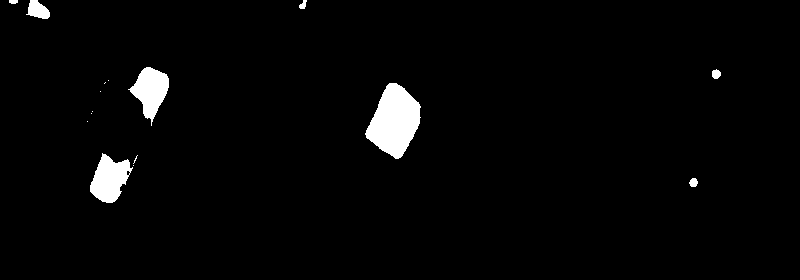

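The masks show the bridge as two pieces either side of the grip, the grip itself, and both ring holes cleanly. Next I fit the whole bridge.

Run:
```python
from h import *
d=np.load('top.npy',allow_pickle=True).item()
x,y=172,220; u=up(d,x,y,70,70).astype(int); g=u.mean(2); sat=u.max(2)-u.min(2)
b=blobs((sat<32)&(g>90),x,y,20)[:2]; print('bridge',rays_rect(d,np.vstack([b[0][1],b[1][1]]),32))
# side view: triangulate the grip top centre
s=avg('side',4); x,y=265,185; u=up(s,x,y,50,50).astype(int); g=u.mean(2)
for A,c in blobs(g<55,x,y,20): print('side grip',A,c.min(0),c.max(0),c.mean(0))
for z in(38,84): print(z,proj(s,[516,276,z]), proj(d,[516,276,z]))
print(robot.current_qpos())
yaw=2.71
for k in(-1,0,1):
  for a in(yaw,-.19,-.19+np.pi,-1.3,-1.3+np.pi): print(k,a,robot.inverse_kinematics([516,276,150] if a==yaw else [498,5,150],[np.pi,0,a+k*np.pi]) is not None)
```

```text
bridge (array([516.54083252, 275.98144531]), 66.85137176513672, 17.881195068359375, np.float32(2.7819736))
side grip 292.4375 [279.0625 194.6875] [293.5625 216.6875] [286.27853774 205.34528302]
side grip 62.796875 [303.0625 227.0625] [314.4375 234.4375] [309.21807554 231.48696043]
side grip 28.34375 [307.8125 194.8125] [311.5625 205.0625] [309.54652778 199.88333333]
38 [285.97773866 217.38896911] [202.67700428 252.72812814]
84 [285.27684802 195.71889708] [197.14909578 247.8497302 ]
[ 1.07817617e+00  2.58574571e-01  1.53503525e+00  1.06351143e-05
  1.34801778e+00 -2.02798127e-01]
-1 2.71 True
-1 -0.19 True
-1 2.951592653589793 True
-1 -1.3 True
-1 1.841592653589793 True
0 2.71 True
0 -0.19 True
0 2.951592653589793 True
0 -1.3 True
0 1.841592653589793 True
1 2.71 True
1 -0.19 True
1 2.951592653589793 True
1 -1.3 True
1 1.841592653589793 True
```

Run:
```python
from h import *
p=[516.5,276.]; o=[np.pi,0,2.785]
robot.move_ptp(p+[140],o)
robot.move_linear(p+[45],speed=100,f_stop=8)
print(robot.current_tcp_pos(),robot.current_contact_force())
robot.move_gripper(0.0); print(robot.current_gripper_width()*93,robot.current_finger_force())
robot.move_linear(p+[70],speed=60)
f0=robot.current_contact_force()
robot.move_linear(p+[150],speed=120)
print(f0,robot.current_contact_force(),robot.current_gripper_width()*93,robot.current_t())
# over the ring, pins 12 mm above its face
robot.move_ptp([498.6,5.3,60+25+31],[np.pi,0,np.pi-.1917]); robot.sleep(.3)
print(robot.current_tcp_pos(),robot.current_eef_rot())
a=avg('top',4);b=avg('side',4);np.save('t2.npy',a,allow_pickle=True);np.save('s2.npy',b,allow_pickle=True)
print(proj(a,[498.6,5.3,60]),proj(b,[498.6,5.3,60]),robot.current_t())
cv2.imwrite('pics/v2.png',np.vstack([np.hstack([cv2.resize(a['img'][220:310,310:400],(300,300)),cv2.resize(b['img'][200:320,270:390],(300,300))])]*1))
cv2.imwrite('pics/v2.png',np.hstack([cv2.resize(a['img'][220:310,305:395],(400,400)),cv2.resize(b['img'][200:300,285:385],(400,400))]))
```

```text
[517.0572023  276.22920804  45.67764421] [-0.39898554  0.29984751  0.65640689]
12.063821919956013 29.999915063381195
[-0.76945657  0.7910579  -1.50196091] [ 0.93135384 -0.81685966 -0.57843259] 11.653075437470063 5.9417
[498.80893657   6.15795651 116.05250731] [3.14150965e+00 2.08574680e-04 2.95137290e+00]
[348.68140177 263.49609774] [332.06857295 270.4927931 ] 7.7
```

View pics/v2.png

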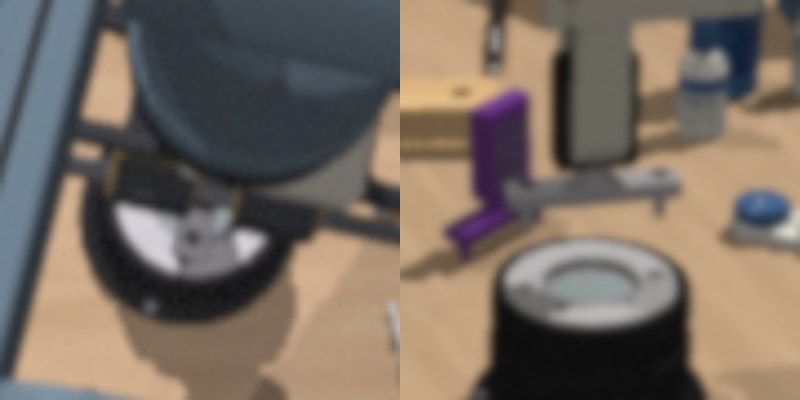

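The left panel (top) is mostly hidden by the gripper. The right panel (side) shows the spanner held upright, with pins at about (313,251) and (350,253) and ring holes at about (316,273) and (349,269). I lower it to just above the face and measure pins against holes.

Run:
```python
from h import *
robot.move_linear([498.6,5.3,96],speed=60); robot.sleep(.3)
P=np.array([robot.current_tcp_pos() for _ in range(5)]); print(P.mean(0),P.std(0),robot.current_eef_rot(),robot.current_qpos())
b=avg('side',6);np.save('s3.npy',b,allow_pickle=True)
a=avg('top',4);np.save('t3.npy',a,allow_pickle=True)
s0=cv2.imread('pics/side0.png'); 
x,y=296,250
A=up(b,x,y,70,45); B=up({'img':s0},x,y,70,45)
T=P.mean(0); ya=robot.current_eef_rot()[2]; e=np.array([np.cos(ya),np.sin(ya),0])*25.5
for k in(-1,1):
    tip=np.array([T[0],T[1],T[2]-31])+k*e
    hol=np.array([498.6,5.3,60])+k*25.5*np.array([np.cos(-.1917),np.sin(-.1917),0])
    print('tip',tip,proj(b,tip),'hole',proj(b,hol), 'hole top',proj(a,hol))
cv2.imwrite('pics/v3.png',cv2.resize(A,(800,514))); cv2.imwrite('pics/v3b.png',B)
u=up({'img':s0},x,y,70,45).astype(int); g=u.mean(2)
for Ar,c in blobs(g<90,x,y,1): print('dark in s0',Ar,c.mean(0))
print(robot.current_t())
```

```text
[498.81054434   5.27152944  96.28655251] [0. 0. 0.] [3.14157939e+00 6.20357710e-04 2.94988341e+00] [-2.13436532e-01  2.88455502e-01  1.82315723e+00  3.12048189e-05
  1.02936000e+00 -1.59253969e+00]
tip [5.23843274e+02 4.12265630e-01 6.52865525e+01] [348.44114728 265.86407038] hole [315.71440915 272.10802471] hole top [345.84470156 277.12958811]
tip [473.77781466  10.13079324  65.28655251] [315.83368989 269.04523663] hole [348.23379413 268.89938664] hole top [351.48527267 250.0081652 ]
dark in s0 829.9296875 [331.39876142 282.87592235]
dark in s0 241.1171875 [306.90502336 256.93843458]
8.9833
```

View pics/v3.png

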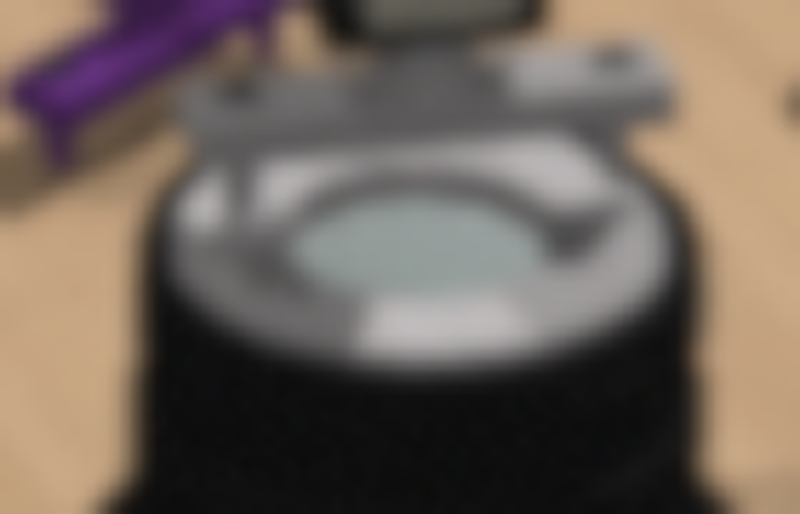

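The pins are at columns of about 317.0 and 349.8, against 315.8 and 348.4 predicted. The ring may be offset the same way, so I compare ring and bridge in the side view numerically.

Run:
```python
from h import *
s0={'img':cv2.imread('pics/side0.png')}; b=np.load('s3.npy',allow_pickle=True).item(); s0={**b,**s0}
def seg(d,x,y,w,h,lo,hi,smax):
    u=up(d,x,y,w,h).astype(int); g=u.mean(2); s=u.max(2)-u.min(2); return (g>lo)&(g<hi)&(s<smax)
m=seg(s0,300,252,64,40,110,256,40); A,c=blobs(m,300,252,20)[0]
P=np.array([onz(b,*q,60)[:2] for q in cv2.convexHull(c.astype(np.float32))[:,0]],np.float32)
print('side ring on z60',A,cv2.fitEllipse(P)); rc=np.array(cv2.fitEllipse(P)[0])
u=up(s0,300,252,64,40).astype(int).mean(2)
W=np.array([[onz(b,(j+.5)/8-.5+300,(i+.5)/8-.5+252,60)[:2] for j in range(512)] for i in range(320)])
r=np.hypot(*(W-rc).transpose(2,0,1)); ann=(r>21.5)&(r<29.5); mm=ann&(u<np.median(u[ann])-30)
for A,c in blobs(mm,300,252,.5)[:4]:
    q=onz(b,*c.mean(0),60)[:2]; print('hole',A,c.mean(0),q,np.linalg.norm(q-rc),np.arctan2(*(q-rc)[::-1]))
# bridge rivets/dark dots on its top in s3
x,y=308,250; u=up(b,x,y,50,16).astype(int); g=u.mean(2)
for (u0,v0) in((240,90),(612,60)):
    cx,cy=296+u0/11.43,250+v0/11.43; k=up(b,int(cx)-4,int(cy)-3,9,7).astype(float).mean(2); w=np.clip(np.percentile(k,25)-k,0,None); yy,xx=np.mgrid[:k.shape[0],:k.shape[1]]
    pu=((w*xx).sum()/w.sum()+.5)/8-.5+int(cx)-4; pv=((w*yy).sum()/w.sum()+.5)/8-.5+int(cy)-3
    print('rivet',pu,pv,onz(b,pu,pv,65.29+18)[:2])
T=np.array([498.81,5.27]); e=25.5*np.array([np.cos(2.94988),np.sin(2.94988)])
print('nominal',T-e,T+e)
# pin columns in the row band below the bridge
for r0 in (263,264,265,266):
    L=up(b,310,r0,60,1).astype(float).mean((0,2)); print(r0,np.round(L[4::8]).astype(int))
```

```text
side ring on z60 755.609375 ((500.43505859375, 8.619991302490234), (67.12540435791016, 72.05452728271484), 158.254150390625)
hole 4.875 [348.42540323 268.05241935] [525.05101018   2.78204965] 25.298747703850175 -0.23285879856431402
hole 4.1484375 [315.89204545 271.17840909] [474.89493563  12.74892194] 25.871721032850065 2.981314883675787
rivet 313.93685939744535 255.11170021741663 [475.35092087  21.61698835]
rivet 349.74649019374976 257.2717438329205 [522.77888952  -5.59038153]
nominal [5.23842823e+02 4.11218519e-01] [473.7771767   10.12878148]
263 [130 122 105  93  92  92  90  91  99 108 114 117 119 121 124 125 124 123
 123 125 128 132 135 137 140 145 149 153 157 164 169 173 175 175 174 166
 151 129 105  93 101 124 146 160 164 166 165 165 165 165 166 166 167 167
 167 167 165 161 157 155]
264 [127 112  95  95 104 102  93  97 116 137 150 153 154 152 149 145 138 131
 127 125 127 130 133 133 135 139 143 149 156 163 170 176 180 182 182 180
 173 155 129 104  95 103 121 143 159 165 166 165 165 164 165 165 166 167
 168 168 167 166 164 161]
265 [111  93  92 113 128 119 100 103 131 159 173 174 169 159 148 136 128 119
 113 109 108 110 112 112 113 114 117 123 131 140 151 163 173 178 181 182
 180 170 149 125 109  99  98 115 140 156 164 166 165 165 165 166 167 167
 168 168 168 167 165 164]
266 [ 90  87 114 143 152 132 106 108 140 167 176 171 158 140 124 113 107 103
 102 102 104 106 108 107 105 103 102 102 105 111 121 136 151 165 172 175
 175 169 157 143 131 119  99  90 108 136 155 165 167 166 166 166 167 167
 167 168 168 167 167 165]
```

Run:
```python
from h import *
a=np.load('t3.npy',allow_pickle=True).item()
x,y=325,262; A=cv2.resize(a['img'][y:y+36,x:x+48],(768,576),interpolation=cv2.INTER_CUBIC)
cv2.imwrite('pics/v4.png',A)
n=np.array([473.777,10.129]); 
for nm,p in(('rivet',[*n,65.29+18]),('tip',[*n,65.29]),('hole',[473.57,10.16,60]),
  ('corner+',[498.81-33*.9817-7*.1905,5.27+33*.1905-7*.9817,83.3]),('corner-',[498.81-33*.9817+7*.1905,5.27+33*.1905+7*.9817,83.3])):
    q=proj(a,p); print(nm,q,(q+.5-[x,y])*16)
```

```text
rivet [346.76216906 275.1538158 ] [356.19470493 218.46105279]
tip [346.06271439 276.60024883] [345.00343028 241.60398125]
hole [345.84386859 277.12798108] [341.50189745 250.04769726]
corner+ [349.81057322 280.14027319] [404.96917152 298.2443711 ]
corner- [341.99592044 278.44593105] [279.93472703 271.13489675]
```

View pics/v4.png

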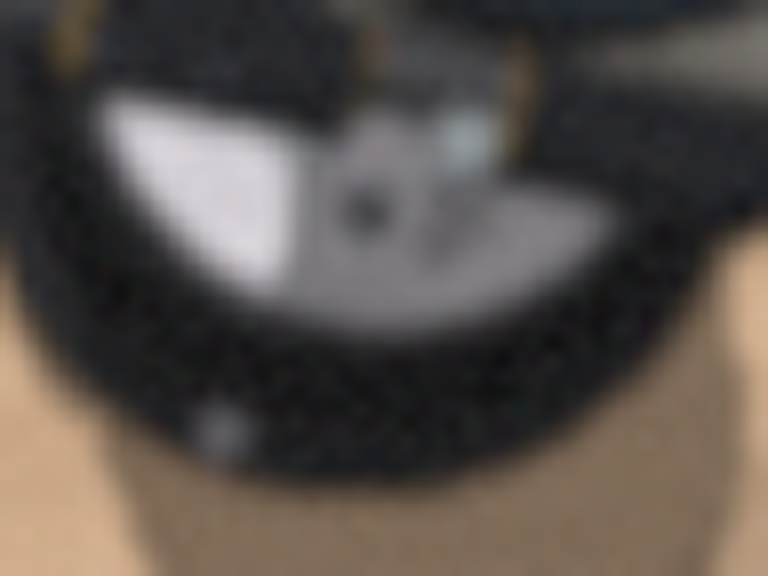

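The rivet shows at crop (362,208), against (356,218) predicted. So the spanner sits about +1.1 mm in x and −0.65 mm in y of nominal, and the side view agrees in x. I correct for that and feel for the holes lightly.

Run:
```python
from h import *
robot.move_linear([497.45,5.95,95],speed=30); robot.sleep(.3)
f0=robot.current_contact_force();m0=robot.current_ft_torque()
hit=robot.move_linear([497.45,5.95,85],speed=8,f_stop=4)
robot.sleep(.2)
print(hit,robot.current_tcp_pos(),robot.current_eef_rot(),robot.current_contact_force()-f0,robot.current_ft_torque()-m0,robot.current_t())
```

```text
False [497.44372381   5.96990584  85.02615928] [3.14158290e+00 3.74879278e-05 2.94988843e+00] [ 0.5908278  -0.23206022 -0.11996408] [-0.03754274 -0.00177816 -0.04772603] 11.1333
```

The pins dropped straight in, tips about 6 mm deep with no force. I turn clockwise in steps, watching torque and side force.

```bash
cat >> h.py <<'E'
def ft(n=6,dt=.02):
    F=[];M=[]
    for _ in range(n): robot.sleep(dt); F.append(robot.current_contact_force()); M.append(robot.current_ft_torque())
    return np.mean(F,0),np.mean(M,0)
E
python3 - <<'E'
from h import *
c=np.array([497.45,5.95,85.4]); yaw=2.94988
robot.move_linear(c,speed=10); F0,M0=ft(10); np.save('bias.npy',[F0,M0]); print(F0,M0)
for i in range(6):
    yaw-=.06; t=robot.current_t()
    robot.move_linear(c,[np.pi,0,yaw]); t1=robot.current_t()
    F,M=ft(); F=F-F0; M=M-M0
    print(round(yaw,3),round(t1-t,2),'F',F.round(2),'mz %.3f'%M[2],'rot %.3f'%robot.current_eef_rot()[2],robot.current_tcp_pos().round(2),round(robot.current_gripper_width()*93,2))
    if np.hypot(F[0],F[1])>8 or abs(M[2])>.35 or abs(F[2])>6: break
print(robot.current_t())
E
```

```text
[ 0.1482799  -0.11173807 -0.76202172] [ 0.00955356 -0.00688798  0.0002395 ]
2.89 0.25 F [ 0.38  1.9  -0.36] mz 0.062 rot 2.891 [497.51   6.18  85.42] 11.87
2.83 0.25 F [ 1.28  3.6  -0.64] mz 0.117 rot 2.832 [497.53   6.23  85.4 ] 12.12
2.77 0.25 F [ 1.28  4.53 -0.6 ] mz 0.139 rot 2.772 [497.53   6.19  85.4 ] 11.54
2.71 0.25 F [ 1.68  4.93 -0.32] mz 0.132 rot 2.711 [497.59   6.2   85.44] 12.15
2.65 0.25 F [ 1.49  4.84 -0.46] mz 0.131 rot 2.651 [497.6    6.27  85.42] 11.98
2.59 0.25 F [ 1.68  5.22 -0.6 ] mz 0.150 rot 2.591 [497.64   6.28  85.44] 11.69
13.65
```

```bash
cat > turn.py <<'E'
from h import *
import sys,json
F0,M0=np.load('bias.npy'); c,yaw=json.load(open('st.json')); c=np.array(c)
step,n,lim,gain=map(float,sys.argv[1:5])
for i in range(int(n)):
    yaw-=step
    robot.move_linear(c,[np.pi,0,yaw])
    F,M=ft(); F=F-F0; M=M-M0
    print(round(yaw,3),'F',F.round(2),'mz %.3f'%M[2],'rot %.3f'%robot.current_eef_rot()[2],c.round(2))
    c[:2]+=np.clip(gain*F[:2],-.25,.25)
    if np.hypot(F[0],F[1])>10 or M[2]>lim or abs(F[2])>6: break
json.dump([list(c),yaw],open('st.json','w')); print(robot.current_t())
E
echo '[[497.45,5.95,85.4],2.58988]'>st.json; python3 turn.py 0.05 10 0.24 0.05
```

```text
2.54 F [ 1.85  5.6  -0.58] mz 0.164 rot 2.541 [497.45   5.95  85.4 ]
2.49 F [ 1.9   5.24 -0.67] mz 0.132 rot 2.491 [497.54   6.2   85.4 ]
2.44 F [ 2.07  4.67 -0.28] mz 0.156 rot 2.441 [497.64   6.45  85.4 ]
2.39 F [ 1.75  4.15 -0.64] mz 0.125 rot 2.391 [497.74   6.68  85.4 ]
2.34 F [ 1.62  3.06 -0.83] mz 0.121 rot 2.341 [497.83   6.89  85.4 ]
2.29 F [ 1.49  2.12 -0.16] mz 0.115 rot 2.291 [497.91   7.04  85.4 ]
2.24 F [1.27 1.09 0.17] mz 0.130 rot 2.241 [497.98   7.15  85.4 ]
2.19 F [ 0.68  0.23 -0.2 ] mz 0.116 rot 2.192 [498.05   7.2   85.4 ]
2.14 F [0.6  0.2  0.08] mz 0.115 rot 2.141 [498.08   7.22  85.4 ]
2.09 F [ 0.82 -0.54  0.05] mz 0.134 rot 2.091 [498.11   7.23  85.4 ]
17.15
```

```bash
python3 turn.py 0.025 18 0.19 0.05
```

```text
2.065 F [ 0.91 -0.5   0.08] mz 0.155 rot 2.066 [498.15   7.2   85.4 ]
2.04 F [ 1.16 -0.34  0.45] mz 0.103 rot 2.041 [498.2    7.17  85.4 ]
2.015 F [0.33 0.29 0.02] mz 0.152 rot 2.016 [498.26   7.16  85.4 ]
1.99 F [0.74 0.01 0.41] mz 0.155 rot 1.991 [498.27   7.17  85.4 ]
1.965 F [ 0.6  -0.51  0.15] mz 0.127 rot 1.966 [498.31   7.17  85.4 ]
1.94 F [ 0.72 -0.11  0.23] mz 0.153 rot 1.940 [498.34   7.15  85.4 ]
1.915 F [-0.01 -0.    0.79] mz 0.131 rot 1.916 [498.38   7.14  85.4 ]
1.89 F [0.48 0.12 0.9 ] mz 0.142 rot 1.891 [498.37   7.14  85.4 ]
1.865 F [0.16 0.25 0.71] mz 0.142 rot 1.866 [498.4    7.15  85.4 ]
1.84 F [0.85 0.58 0.67] mz 0.149 rot 1.841 [498.41   7.16  85.4 ]
1.815 F [0.28 0.1  0.21] mz 0.137 rot 1.816 [498.45   7.19  85.4 ]
1.79 F [0.06 0.25 0.15] mz 0.141 rot 1.790 [498.46   7.19  85.4 ]
1.765 F [0.07 0.33 0.53] mz 0.153 rot 1.766 [498.47   7.21  85.4 ]
1.74 F [0.7  0.23 0.18] mz 0.203 rot 1.741 [498.47   7.22  85.4 ]
22.05
```

The torque is rising, so the ring is at its stop. I nip it up in fine steps.

```bash
sed -i 's/ft()/ft(10)/' turn.py; python3 turn.py 0.008 12 0.375 0.03
```

```text
1.732 F [0.44 0.13 0.3 ] mz 0.247 rot 1.732 [498.5    7.23  85.4 ]
1.724 F [0.39 0.36 0.39] mz 0.293 rot 1.724 [498.52   7.24  85.4 ]
1.716 F [ 0.66 -0.21  0.35] mz 0.337 rot 1.716 [498.53   7.25  85.4 ]
1.708 F [ 0.53 -0.1   0.49] mz 0.379 rot 1.708 [498.55   7.24  85.4 ]
23.7167
```

```bash
python3 turn.py 0.004 1 1 0
python3 - <<'E'
from h import *
import json
F0,M0=np.load('bias.npy'); c,yaw=json.load(open('st.json')); c=np.array(c)
for i in range(9):
    yaw+=.012; robot.move_linear(c,[np.pi,0,yaw]); F,M=ft(5); F-=F0; M-=M0
    print(round(yaw,3),F.round(2),'mz %.3f'%M[2])
    if M[2]<.02: break
if M[2]>-.03: yaw+=.012; robot.move_linear(c,[np.pi,0,yaw]); F,M=ft(5); print((F-F0).round(2),(M-M0)[2])
hit=robot.move_linear([c[0],c[1],100],speed=20,f_stop=6)
print(hit,robot.current_tcp_pos(),(ft()[0]-F0).round(2),robot.current_t())
json.dump([list(c),yaw],open('st.json','w'))
E
```

```text
1.704 F [0.19 0.13 0.41] mz 0.385 rot 1.704 [498.57   7.24  85.4 ]
24.1333
1.716 [ 0.05 -0.38  0.57] mz 0.335
1.728 [-0.01  0.02  0.62] mz 0.272
1.74 [ 0.45 -0.5   0.49] mz 0.218
1.752 [-0.24 -0.14  0.95] mz 0.100
1.764 [ 0.09 -0.4   0.61] mz 0.047
1.776 [-0.12 -0.11 -0.26] mz 0.012
[-0.23  0.3  -0.05] 0.009338451384712945
False [498.48972236   7.25633218  99.93441662] [0.07 0.57 0.22] 27.45
```

The ring is nipped up (reading 0.385) and the spanner came out cleanly. Now back to the stand.

Run:
```python
from h import *
robot.move_linear([498.5,7.25,160],speed=120)
p=[516.6,276.0]; o=[np.pi,0,2.785]
robot.move_ptp(p+[130],o); robot.move_linear(p+[72],speed=100); robot.sleep(.3)
f0=robot.current_contact_force()
hit=robot.move_linear(p+[44.5],speed=15,f_stop=5)
print(hit,robot.current_tcp_pos(),robot.current_contact_force()-f0,robot.current_t())
b=avg('side',4); cv2.imwrite('pics/v5.png',cv2.resize(b['img'][180:255,245:345],(800,600),interpolation=cv2.INTER_CUBIC))
```

```text
True [516.62010944 276.0019733   44.99934088] [-0.028588    2.23008775  6.85622457] 31.9833
```

View pics/v5.png

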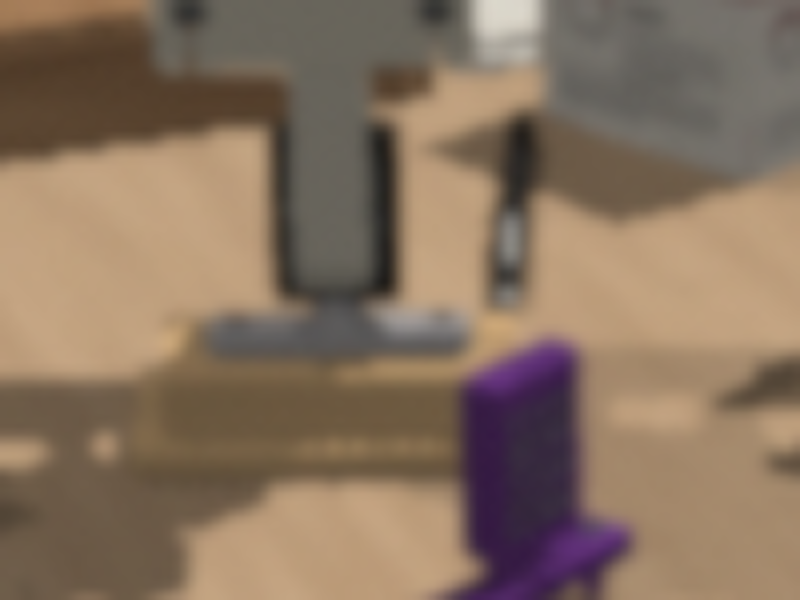

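The side crop shows the bridge resting flat on the stand block (bridge at crop (340,330)), upright, with contact at the seated height. I release and retreat.

Run:
```python
from h import *
robot.move_linear([516.6,276.0,45.2],speed=10)
robot.move_gripper(1.0); robot.sleep(.2)
robot.move_linear([516.6,276.0,150],speed=100)
robot.move_ptp([250,480,230],[np.pi,0,2.85]); robot.sleep(.3)
d=avg('top',4); b=avg('side',2)
cv2.imwrite('pics/v6.png',np.hstack([cv2.resize(d['img'][215:300,165:285],(400,283)),cv2.resize(b['img'][180:265,245:365],(400,283))]))
x,y=172,220; u=up(d,x,y,70,70).astype(int); g=u.mean(2); sat=u.max(2)-u.min(2)
q=blobs((sat<32)&(g>90),x,y,20)[:2]; print(rays_rect(d,np.vstack([z[1] for z in q]),32),robot.current_t(),robot.current_tcp_pos())
```

```text
(array([515.84521484, 274.33087158]), 66.76561737060547, 17.33946990966797, np.float32(2.7715294)) 37.1167 [250.0751553  479.96168113 229.98130614]
```

View pics/v6.png

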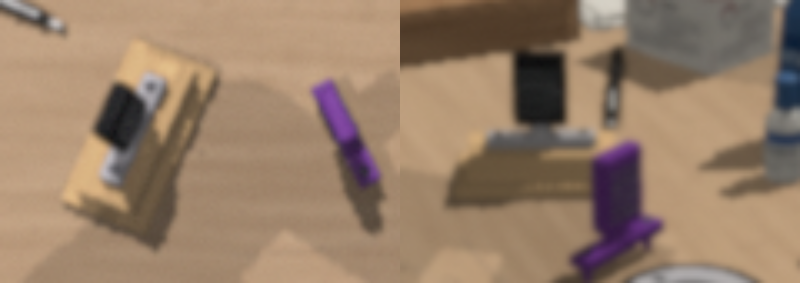

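The views show the spanner upright and seated in the stand, at the same place as at the start to within 2 mm, and the purple look-alike undisturbed.

```bash
python3 -c "
from bench import robot
print(robot.hand_in())"
```

```text
the job is handed in; nothing more can be done
None
```

I turned the ring clockwise to its stop and nipped it to about 0.39 N m, put the spanner back upright in its stand, and handed the job in at about 37 s.

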